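Log a print colour: code seal to the scanner, colour chip held in the reader

ROBOT

A 7-joint arm with a two-finger parallel gripper is mounted at the origin on a cart in front of the work surface, level with it; the furniture and walls round the work are solid. World frame = base frame: x ahead of the robot, y to its left, z up, the work surface at z = 0. Lengths are in mm, angles in rad, forces in N, time in s.
With the tool pointing down it reaches from about 400 to 900 mm from the base axis. Payload 5.5 kg.
Tool frame: the origin (TCP) lies at the very end of the fingers, on their centre line; the grasp point (between the pads) lies 19 mm behind it (robot.grip_point_offset is the distance from the TCP to the grasp point, in mm); x points along the fingers, z is the direction in which the jaws open and shut, and the axes are right-handed (so a half turn about x gives the same grasp; the last joint's range is limited). The gripper opens to 92 mm and grips with 3 to 60 N. Pads are 19 mm wide; open, the fingers measure 130 mm over their backs; the gripper's body (75 mm by 190 mm) begins 47 mm behind the grasp point.
Start: joints at [1.536, 0.501, -0.427, 1.55, 0.221, 1.138, -0.21], TCP at [190.755, -621.379, 226.729] pointing down, gripper open.
Joint ranges: [-2.88, 2.88], [-0.31, 2.03], [-1.54, 1.56], [0.2, 2.42], [-1.41, 4.55], [0.19, 2.02], [-2.57, 2.57]. Speed limits (rad/s): [2.57, 2.57, 3.14, 3.14, 3.14, 3.14, 3.14].

INTERFACE

Orientations are given as a unit quaternion [w, x, y, z].
In Python, from rig import robot, solve_ik, sensors, viewer gives the robot as it stands. Calls block until the motion is done:
- robot.move_to(position, orientation): joint-space move of the TCP to a pose.
- robot.move_l(position, feed=150, frame=None): straight line of the TCP; frame=None keeps the orientation; feed is the mean speed in mm/s.
- robot.set_joints(angles): joint-space move.
- robot.grip(opening): finger opening in mm; the grip force is fixed at half the most; returns when the fingers have stopped.
- robot.wait(seconds).
- solve_ik(position, orientation): joint angles nearest the present ones, or None.
- sensors.observe(): the state.
- viewer.camera(name): name is "side" or "top" or "wrist"; returns a dict with "color" (400x640x3 uint8, red, green, blue), "fov_y" (degrees; the focal length in pixels is half the picture's height over the tangent of half this angle, whatever the lens; pixels are square), "cx", "cy" (the principal point, pixels), "T" (4x4, takes a point from camera to world coordinates); the wrist camera has in their place "hand_eye" (4x4, takes a point from camera to tool coordinates, whose origin is the TCP and whose axes are the tool frame's). Camera axes: x right, y down, z forward; pixel columns grow to the right and rows downward; lengths in mm; the calibration is good to about 2 mm. A picture is of the moment at which its call begins: read the wrist's pose just before it. There is no depth.
A pose or a line that the arm cannot do raises robot.Unreachable and nothing moves.
- robot.hand_in(): hands the job in, once; it reports no verdict.
The state is a dict: "t": time; "joint_positions": joint angles; "qvel": joint speeds; "joint_torque": joint torques, N m; "tcp_pos": TCP position; "ee_rot": TCP orientation; "ft_force": force on the tool from outside, world axes, zero at the start; "torque": the same for the moment, N m; "opening": finger opening in mm.
Only numpy, scipy, OpenCV 4.12 (cv2) and the standard library are available. Lean on these libraries where they do the work, as an engineer would, in place of code of your own. Each camera call takes 0.05 s, during which the arm holds its last target.

TASK

Log the red print colour on the colour reader. First turn the red-lidded jar where it stands in its nest until the code on its white seal squarely faces the reader's scan window, and let go of it; then take the red colour chip by its handle from the wooden rack, pass it down through the slot on top of the reader and push it gently against the spring until its flange meets the slot's rim. Finish while still holding the chip pressed down there (the spring lifts it as soon as it is let go), and leave the other chips and things where they are.

Things in the scene. Friction and masses are not known exactly. Their poses are not given: they have to be found in the camera images.
- reader: Bench colour reader, fixed; 229 mm long (x) by 112 wide (y). Origin: under the centre of the slot, at table height; z up; +x runs from the jar nest through the scan head to the slot. Base 10 mm thick, x -173 to +56. White tower x -47 to +55, 66 mm high, with a black guide mouth (44 x 62 mm) on it up to 80 mm. Low scan head x -77 to -47, 45 mm high at its front, sloping up to 62.
- slot_mouth (a point): Centre of the slot's rim on top of the black mouth, 80 mm above the table; axes as the reader's. The slot goes straight down, 10 mm (x) by 30 mm (y), flared at its rim by 4 mm all round over the top 6 mm. The sprung lift plate waits 40 mm below it.
- scan_window (a point): Centre of the dark red scan window (50 x 18 mm) on the scan head's front, facing the reader's -x, 29 mm above the table; the jar's seal stands 15 mm from it when it faces it.
- nest (a point): Centre of the jar's nest on the base, 10 mm above the table, 125 mm from the slot along the reader's -x: a ring 4 mm high, 68 mm inside diameter, around the jar's foot.
- lift (a joint): Sprung lift plate inside the slot: 0 = up (rest), grows as it is pushed down; 0.016 m with the chip's flange on the rim, stop at 0.020. Spring about 3 N at rest, 5.4 N at 0.016.
- jar_red: Jar of red print colour, 62 mm diameter, 80 mm high, loose, about 0.2 kg, standing in the nest; red screw lid (fixed to it) 50 mm diameter, its sides from 66 to 80 mm. Origin: centre of the underside (its axis within 1 mm); z up. The white code seal, 14 to 18 mm wide, runs from the lid's middle outward along the jar's +x and down its +x side; the printed label is on the other side and does not matter.
- seal_code (a point): The black-and-white code on the jar's seal, on the jar's side 32 mm from its axis along the jar's +x, 27 mm up; x points outward.
- chip_rack: Wooden rack, fixed, 46 (x) x 170 (y) x 34 mm; origin: centre of the underside. Three slots at y = -54, 0 and +54 mm, 26 mm deep; the chips stand in them, in any order.
- chip_red: Red colour chip, loose, 50 g. Origin: centre of its lower edge, 8 mm above the table in the rack; z up. Plate 8 mm (x) x 28 mm (y), 56 mm high, red; black flange 28 x 44 mm from z = 56 to 60; black handle 14 (x) x 30 (y) mm from z = 60 to 100 with a red inlay on top. Grip the handle across its 14 mm (along x). 180 degrees round makes no difference.
- chip_blue: The blue chip, same shape; stays in the rack.
- chip_white: The white chip, same shape; stays in the rack.
- dye_bowl: Bystander: steel bowl of blue, 99 mm wide, 38 high.
- spool: Bystander: small spool of black thread, 30 mm wide, 42 high.
- sprig: Bystander: wooden printing block with knob, 68 x 48 x 64 mm.
- jar_pale: Bystander: white jar, 60 mm wide, 74 high.
- jar_indigo: Bystander: jar with blue lid, 66 mm wide, 86 high.
- cone: Bystander: cream thread cone, 65 mm wide, 114 high.
- block_square: Bystander: square printing block, 60 x 65 x 34 mm.
Not all that is in view belongs to the job. What is shaped like the chip_red but pink is not meant.

How it is judged:
By the outcome, as a careful person would: the job done as asked, in the order asked, and still so for the second after the job is handed in, while the arm keeps its last pose, push and grip.
It also fails if it takes over 61 s, if anything falls off the work surface, if the arm or the gripper's body presses on something with over 40 N, if the wrist force passes 120 N, or if a joint passes its speed limit or range.

## Working session

There is one attempt and no reset: what is moved stays moved. The work goes in short steps, each a Python script; the robot and the scene stay as the last script left them, time stands still between calls to the robot, and variables do not carry over. Pictures are saved under pics/ and viewed, and the job is handed in when it is done.

```bash
ls; mkdir -p pics
python3 - <<'E'
from rig import robot, solve_ik, sensors, viewer
import cv2
s=sensors.observe(); print(s['t'],s['tcp_pos'],s['ee_rot'],s['opening'])
for n in ['side','top','wrist']:
    c=viewer.camera(n); cv2.imwrite(f'pics/{n}0.png',c['color'][:,:,::-1])
    print(n,c['fov_y'],c['cx'],c['cy'],c.get('T'),c.get('hand_eye'),c.keys())
E
```

```text
pics
0.0 [ 190.47028386 -620.74173507  225.6819591 ] [ 0.56811494  0.42072211  0.56917148 -0.41985967] 91.44399957067846
side 54.46909716291894 324.6900067287814 198.24775165625337 [[-8.49816704e-01 -2.53703966e-01  4.62002022e-01  4.59467617e+01]
 [-5.26951383e-01  4.28189422e-01 -7.34149889e-01  4.62620795e+02]
 [-1.15676404e-02 -8.67345443e-01 -4.97572179e-01  6.19699011e+02]
 [ 0.00000000e+00  0.00000000e+00  0.00000000e+00  1.00000000e+00]] None dict_keys(['color', 'fov_y', 'cx', 'cy', 'T'])
top 45.09692716222243 323.76749844520003 201.00144617898027 [[ 2.86723207e-02 -9.74994095e-01  2.20373350e-01  2.21750998e+02]
 [-9.99588682e-01 -2.78334513e-02  6.91134654e-03 -3.70756126e+02]
 [-6.04771152e-04 -2.20480871e-01 -9.75391111e-01  1.55991830e+03]
 [ 0.00000000e+00  0.00000000e+00  0.00000000e+00  1.00000000e+00]] None dict_keys(['color', 'fov_y', 'cx', 'cy', 'T'])
wrist 63.56774250552706 322.7416482104344 192.41315691157018 None [[-1.51397045e-04 -2.76894433e-01  9.60900333e-01 -1.59125585e+02]
 [ 3.97946512e-04 -9.60900285e-01 -2.76894357e-01  7.41561409e+01]
 [ 9.99999909e-01  3.40465949e-04  2.55666637e-04  3.46491741e-01]
 [ 0.00000000e+00  0.00000000e+00  0.00000000e+00  1.00000000e+00]] dict_keys(['color', 'fov_y', 'cx', 'cy', 'hand_eye'])
```

View pics/side0.png

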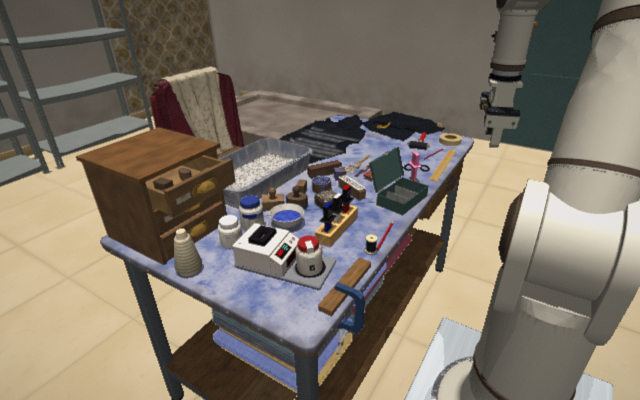

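View pics/top0.png

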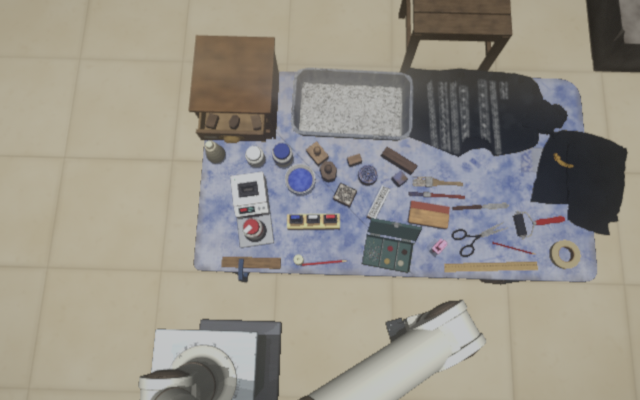

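View pics/wrist0.png

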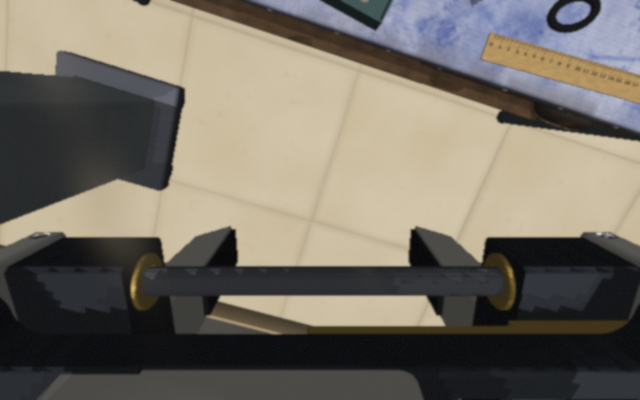

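The top view shows the reader at about (250,195), with the jar at (253,230) in its nest. The rack is at (313,221), a pink lookalike is at (437,248), and the palette box is at (390,245). I'll write helpers and crop closer.

```bash
cat > h.py <<'E'
import numpy as np, cv2
from rig import robot, solve_ik, sensors, viewer
from scipy.spatial.transform import Rotation as R
def q2m(q): return R.from_quat([q[1],q[2],q[3],q[0]]).as_matrix()
def m2q(M):
    q=R.from_matrix(M).as_quat(); return [q[3],q[0],q[1],q[2]]
def down(phi):
    "tool x down, jaw axis z along world angle phi"
    x=np.array([0,0,-1.]); z=np.array([np.cos(phi),np.sin(phi),0]); return m2q(np.column_stack([x,np.cross(z,x),z]))
def cam(n):
    s=sensors.observe(); c=viewer.camera(n)
    if n=='wrist':
        M=np.eye(4); M[:3,:3]=q2m(s['ee_rot']); M[:3,3]=s['tcp_pos']; c['T']=M@c['hand_eye']
    c['T']=np.array(c['T']); c['f']=c['color'].shape[0]/2/np.tan(np.radians(c['fov_y'])/2)
    return c
def onplane(c,u,v,z):
    d=c['T'][:3,:3]@np.array([(u-c['cx'])/c['f'],(v-c['cy'])/c['f'],1]); o=c['T'][:3,3]
    return o+d*(z-o[2])/d[2]
def proj(c,p):
    q=c['T'][:3,:3].T@(np.array(p,float)-c['T'][:3,3]); return q[:2]/q[2]*c['f']+[c['cx'],c['cy']]
def save(c,name,crop=None,k=1):
    im=c['color'][:,:,::-1]
    if crop: im=im[crop[1]:crop[3],crop[0]:crop[2]]
    if k!=1: im=cv2.resize(im,None,fx=k,fy=k,interpolation=cv2.INTER_CUBIC)
    cv2.imwrite('pics/'+name+'.png',im)
E
python3 - <<'E'
from h import *
t=cam('top'); s=cam('side')
save(t,'top1',(190,130,350,250),5); save(s,'side1',(210,170,370,290),5)
for n,u,v,z in [('jar',253,229,80),('mouth',248,189,80),('rackL',297,218,108),('M',313,218,108),('R',330,218,108)]: print(n,onplane(t,u,v,z).round())
E
```

```text
jar [ 461. -143.   80.]
mouth [ 588. -119.   80.]
rackL [ 494. -280.  108.]
M [ 495. -329.  108.]
R [ 497. -381.  108.]
```

View pics/top1.png

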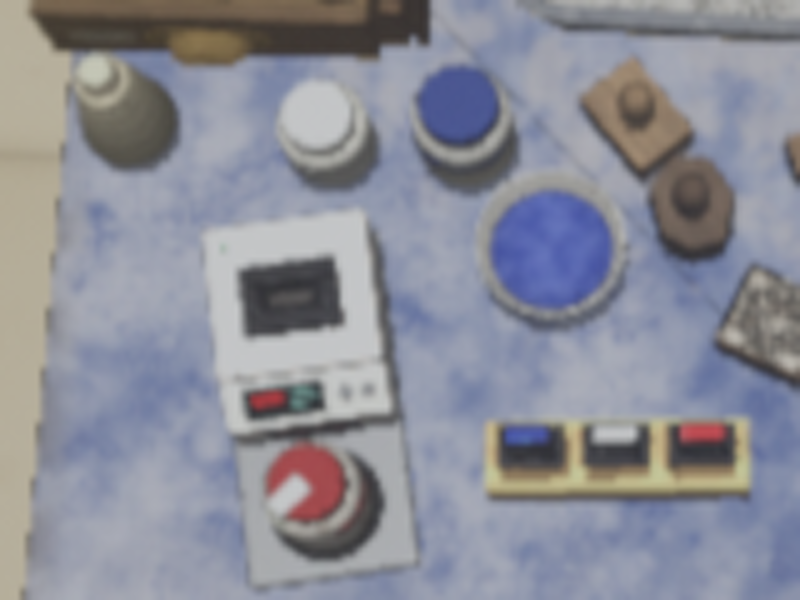

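View pics/side1.png

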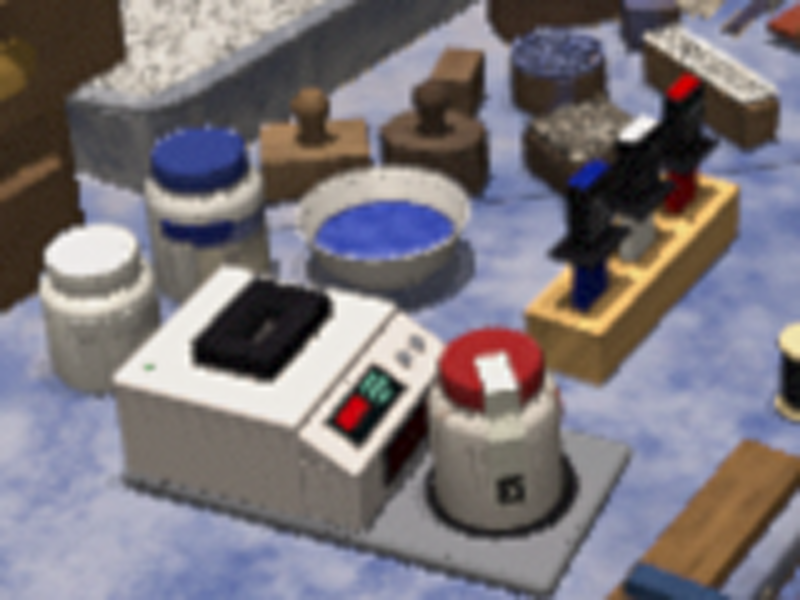

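Candidates for the red chip are the bright red inlay in the rack's right slot at top (330,217), and the pink lookalike at (437,248), which lies outside the rack. I choose the one in the rack and will confirm it in a close crop. The jar's seal points to the lower left, away from the reader.

Run:
```python
from h import *
for p in [(480,-235,260)]:
  for ph in (90,-90): print(ph, solve_ik(list(p),down(np.radians(ph))))
robot.move_to([480,-235,260],down(np.pi/2))
c=cam('wrist'); save(c,'w1'); s=sensors.observe(); print(s['t'],s['tcp_pos'],s['joint_positions'],c['T'].round(3).tolist())
import pickle; pickle.dump(c,open('w1.pkl','wb'))
```

```text
90 [ 1.30650579  0.45603582 -1.16101164  1.78885277  0.44888441  1.19659721
  1.5828441 ]
-90 [ 0.97102068  0.29373468 -0.67816487  1.79750107  0.20310176  1.12094096
 -1.34597251]
2.0667 [ 479.60299724 -236.22237519  259.78797867] [ 1.30726633  0.45627166 -1.15943501  1.78844647  0.44904219  1.19665338
  1.58234665] [[0.002, 0.961, 0.278, 404.266], [1.0, -0.002, -0.001, -236.446], [-0.0, 0.278, -0.961, 418.98], [0.0, 0.0, 0.0, 1.0]]
```

View pics/w1.png

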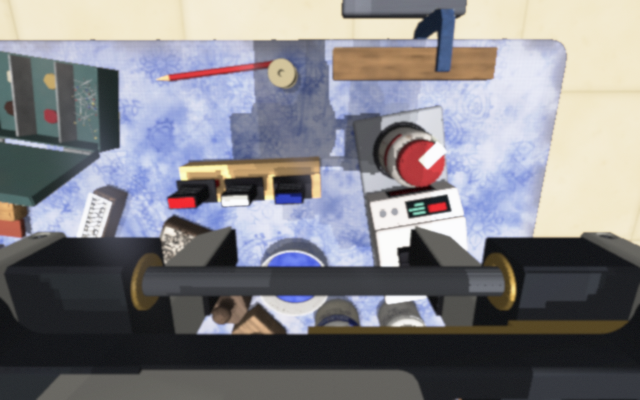

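Run:
```python
from h import *
import pickle; c=pickle.load(open('w1.pkl','rb'))
a=c['color'][:,:,::-1]
A=cv2.resize(a[95:255,345:475],None,fx=4,fy=4,interpolation=cv2.INTER_NEAREST)[:600]
B=cv2.resize(a[150:215,160:330],None,fx=4,fy=4,interpolation=cv2.INTER_NEAREST)
cv2.imwrite('pics/w1a.png',A); cv2.imwrite('pics/w1b.png',B)
```

```text
(no output)
```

View pics/w1a.png

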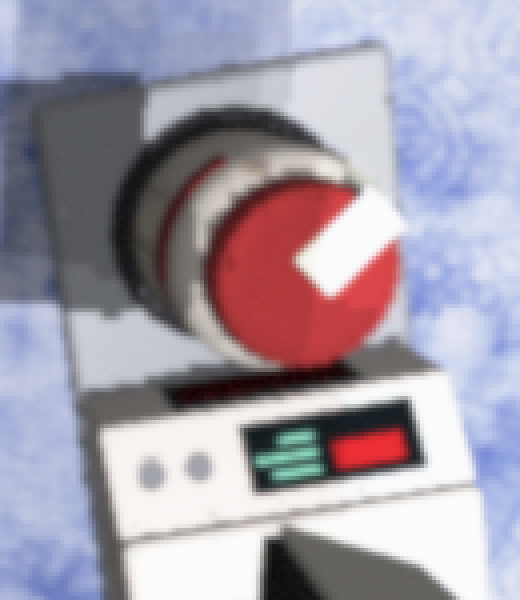

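View pics/w1b.png

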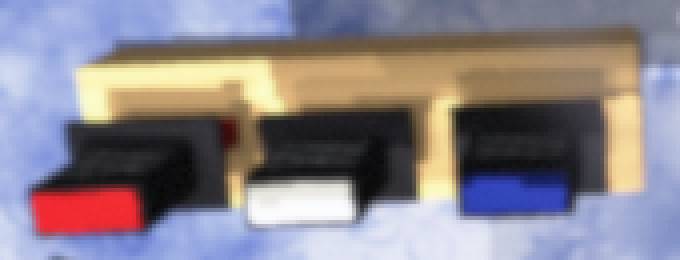

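Run:
```python
from h import *
import pickle; c=pickle.load(open('w1.pkl','rb'))
Z=lambda x,y,z: onplane(c,345+x/4-.375,95+y/4-.375,z)
hsv=cv2.cvtColor(c['color'],cv2.COLOR_RGB2HSV)
red=((hsv[...,0]<8)|(hsv[...,0]>172))&(hsv[...,1]>150)&(hsv[...,2]>90)
m=np.zeros_like(red); m[135:190,390:450]=red[135:190,390:450]
cn=max(cv2.findContours(m.astype('uint8'),0,1)[0],key=cv2.contourArea)[:,0]
P=np.array([onplane(c,u,v,80)[:2] for u,v in cn]); (ctr,r)=cv2.minEnclosingCircle(P.astype('float32')); print('lid',ctr,r)
# seal
wh=(hsv[...,1]<60)&(hsv[...,2]>225); m=np.zeros_like(wh); m[138:172,415:450]=wh[138:172,415:450]
cn=max(cv2.findContours(m.astype('uint8'),0,1)[0],key=cv2.contourArea)[:,0]
Q=np.array([onplane(c,u,v,80)[:2] for u,v in cn]); print('seal',cv2.minAreaRect(Q.astype('float32')),Q.mean(0))
d=Q.mean(0)-np.array(ctr); print('seal angle',np.degrees(np.arctan2(d[1],d[0])))
i=(Z(297,262,80)+Z(332,297,80))/2; o=(Z(372,188,80)+Z(408,225,80))/2; d=o-i; print('by hand',i,o,np.degrees(np.arctan2(d[1],d[0])))
a,b,e=Z(38,103,10),Z(385,45,10),Z(408,340,10)
print('base',a,b,e,np.linalg.norm(a-b)); d=b-a; print(np.degrees(np.arctan2(d[1],d[0]))-90); d=e-b;print(np.degrees(np.arctan2(d[1],d[0])))
# inlay
for n,f in dict(red=red,blue=(hsv[...,0]>110)&(hsv[...,0]<130)&(hsv[...,1]>180)).items():
    m=np.zeros_like(red); m[185:212,165:310]=f[185:212,165:310]
    cn=max(cv2.findContours(m.astype('uint8'),0,1)[0],key=cv2.contourArea)[:,0]
    P=np.array([onplane(c,u,v,108)[:2] for u,v in cn]); print(n,cv2.minAreaRect(P.astype('float32')))
t=cam('top'); 
for n,p in dict(lid=[*ctr,80]).items(): print(proj(t,p))
save(t,'t2',(190,150,350,250),5)
```

```text
lid (470.94647216796875, -131.83261108398438) 25.43370246887207
seal ((461.51031494140625, -116.98358917236328), (20.373233795166016, 32.9342041015625), 47.68156051635742) [ 459.19276938 -116.18288747]
seal angle 126.90832920086254
by hand [ 471.5737676  -129.46879992   80.        ] [ 452.15839778 -111.29469355   80.        ] 136.8913092383129
base [ 429.72876938 -197.72017572   10.        ] [412.60944444 -91.97109274  10.        ] [505.55146639 -75.23573394  10.        ] 107.12581312803108
9.195623626852324
10.207433909363365
red ((504.024658203125, -379.5228271484375), (27.29629898071289, 10.62396240234375), 89.87615203857422)
blue ((500.0164489746094, -271.30755615234375), (23.331424713134766, 8.437280654907227), 89.87560272216797)
[249.6595106  225.62418039]
```

View pics/t2.png

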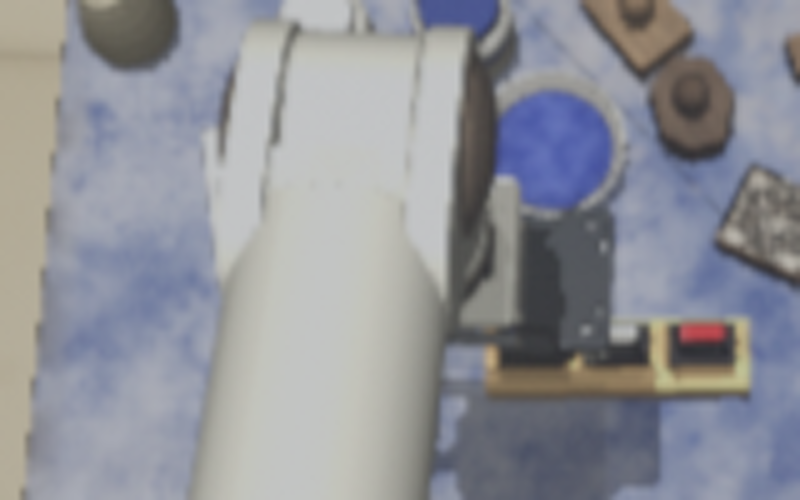

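The lid is at about (471,-132), with the seal pointing at about 137° and reader yaw about 9.5°. I'll go above the jar with the jaws across the seal for a closer look.

Run:
```python
from h import *
import pickle
robot.move_to([468,-134,185],down(np.radians(47)))
c=cam('wrist'); save(c,'w3'); s=sensors.observe(); print(s['t'],s['tcp_pos'],s['joint_positions'])
pickle.dump(c,open('w3.pkl','wb'))
```

```text
3.0167 [ 468.55673747 -134.95667844  185.4029059 ] [ 1.04185328  0.38021827 -0.97542433  1.97879146  0.38030518  0.97623882
  0.7015745 ]
```

View pics/w3.png

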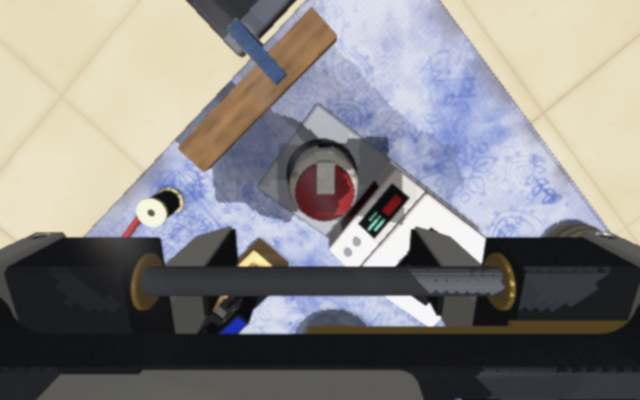

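Run:
```python
from h import *
import pickle; c=pickle.load(open('w3.pkl','rb'))
a=c['color'][:,:,::-1]
cv2.imwrite('pics/w3a.png',cv2.resize(a[95:245,250:440],None,fx=4,fy=4,interpolation=cv2.INTER_NEAREST))
t=cam('top');
```

```text
(no output)
```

View pics/w3a.png

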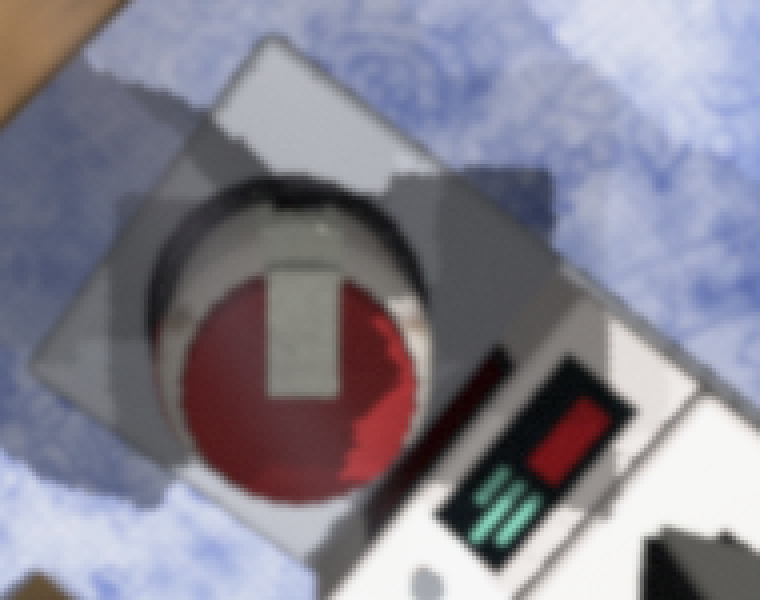

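Run:
```python
from h import *
import pickle; c=pickle.load(open('w3.pkl','rb'))
Z=lambda x,y,z: onplane(c,250+(x-1.5)/4,95+(y-1.5)/4,z)
ang=lambda d: np.degrees(np.arctan2(d[1],d[0]))
print('lid',Z(301,387,80)); print('seal ang',ang(Z(303,270,80)-Z(304,396,80)))
a,b,e,f=Z(30,367,10),Z(272,35,10),Z(560,262,10),Z(316,568,10)
print(a,b,np.linalg.norm(a-b),'yaw',ang(b-a)-90,ang(e-b),ang(f-a))
# edge fits in gray, right edge b->e
g=cv2.GaussianBlur(cv2.cvtColor(c['color'],cv2.COLOR_RGB2GRAY),(3,3),0)
hd=onplane(c,322,192,80)
y=np.radians(9.5); ex=np.array([np.cos(y),np.sin(y)]); mid=(a+b)/2
print('nest by base',mid[:2]+ex*48, 'slot',mid[:2]+ex*173)
# foot ring: outer ring ellipse dark at zoom left150,right432,top178
print('seam',ang(Z(700,390,62)-Z(515,600,62))-90, Z(700,390,62),Z(515,600,62))
```

```text
lid [ 469.78197521 -134.34816774   80.        ]
seal ang 137.64942834135425
[ 431.22677572 -197.05092983   10.        ] [412.83780646 -90.78842327  10.        ] 107.8418958046015 yaw 9.817929870765738 9.74671766344552 9.858715772580641
nest by base [ 469.37399996 -135.99739147] slot [ 592.65970015 -115.36644073]
seam 9.889013428953362 [536.06684444 -71.731007    62.        ] [ 547.32656622 -136.31942547   62.        ]
```

Run:
```python
from h import *
robot.move_l([469.6,-134.9,69],feed=80)
s=sensors.observe(); print(s['t'],s['tcp_pos'],s['ft_force'])
print(robot.grip(46)); s=sensors.observe(); print(s['t'],s['opening'],s['tcp_pos'],s['ft_force'])
M=q2m(s['ee_rot']); print('phi',np.degrees(np.arctan2(M[1,2],M[0,2])))
j=np.array(s['joint_positions'])
for k in (1,2):
    q=j.copy(); q[6]+=-np.radians(127.8)*k/2; robot.set_joints(q.tolist())
    s=sensors.observe(); M=q2m(s['ee_rot']); print(s['t'],s['opening'],s['tcp_pos'],s['ft_force'],'phi',np.degrees(np.arctan2(M[1,2],M[0,2])))
```

```text
4.6667 [ 469.96909155 -135.04777482   69.43785947] [-0.26503818 -0.29555333  0.91306791]
False
5.3417 55.370185948335816 [ 469.53685705 -134.89708988   68.94743166] [ 0.34236258  0.17363316 -0.98616226]
phi 47.002419084616875
6.375 55.529526522735445 [ 469.33892475 -134.97633144   68.96109204] [-2.20051377 -0.02629262  1.96413421] phi -16.81939781998787
7.4083 55.75840986479705 [ 469.60829346 -134.52677822   68.92114223] [-0.32988413 -0.24034189  0.8046577 ] phi -80.68602061291742
```

Run:
```python
from h import *
import pickle
print(robot.grip(90)); s=sensors.observe(); p=s['tcp_pos']
robot.move_l([p[0],p[1],185],feed=150)
c=cam('wrist'); save(c,'w4',(200,80,400,230),4); pickle.dump(c,open('w4.pkl','wb')); print(sensors.observe()['t'],sensors.observe()['joint_positions'])
```

```text
False
9.1333 [ 1.03962309  0.38519905 -0.97487647  1.97753697  0.38379572  0.97778279
 -1.53221727]
```

View pics/w4.png

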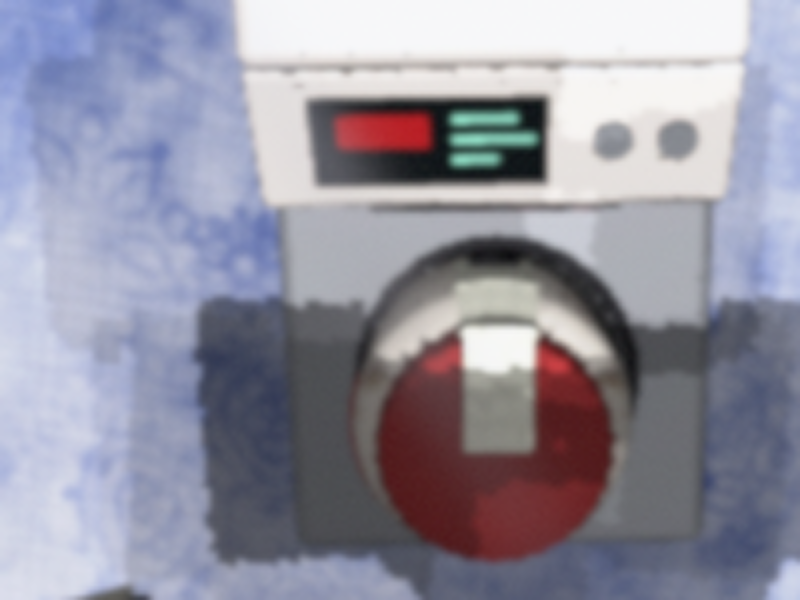

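The seal now points at the scan head. I'll measure the leftover angle, then move on to the chip.

Run:
```python
from h import *
import pickle; c=pickle.load(open('w4.pkl','rb'))
Z=lambda x,y,z: onplane(c,200+(x-1.5)/4,80+(y-1.5)/4,z)
ang=lambda d: np.degrees(np.arctan2(d[1],d[0]))
print('seal L,R',ang(Z(463,330,80)-Z(463,450,80)),ang(Z(537,330,80)-Z(536,450,80)),'lid c->seal',ang(Z(500,325,80)-Z(495,445,80)), Z(495,445,80))
print('seam',ang(Z(240,66,62)-Z(745,62,62))-90,'head front',ang(Z(265,207,45)-Z(728,203,45))-90, 'back',ang(Z(297,540,10)-Z(700,540,10))-90,'sides',ang(Z(285,215,10)-Z(297,530,10)),ang(Z(712,215,10)-Z(702,530,10)))
print('head front mid', (Z(265,207,45)+Z(728,203,45))/2, np.linalg.norm(Z(265,207,45)-Z(728,203,45)))
print('back mid',(Z(297,540,10)+Z(700,540,10))/2,'seam mid',(Z(240,66,62)+Z(745,62,62))/2)
g=c['color'][:,:,0].astype(float) # subpixel seal edges per row
for v in range(163,192,4):
    r=c['color'][v,305:346].astype(float); gch=r[:,1]; d=np.diff(gch); k=np.arange(len(d))
    i=d.clip(0)[:20]; j=(-d).clip(0)[20:]; print(v,round(305.5+(i*k[:20]).sum()/i.sum(),2),round(305.5+(j*k[20:]).sum()/j.sum(),2))
```

```text
seal L,R 8.84809206800055 9.290589379165203 lid c->seal 6.94809499147865 [ 468.48121744 -135.99071062   80.        ]
seam 9.646345438524989 head front 9.702688576576222 back 9.221424615007535 sides 8.858137291745159 10.08236786266521
head front mid [ 514.84554176 -128.81551154   45.        ] 105.53218617776582
back mid [ 422.26579029 -144.58114644   10.        ] seam mid [ 544.93021423 -123.02048695   62.        ]
163 314.37 334.91
167 315.07 333.77
171 315.14 333.38
175 315.23 333.7
179 315.23 333.75
183 315.19 333.33
187 314.9 333.67
191 314.44 333.84
```

The seal points at about 9.1° and the reader's yaw is about 9.7°, so they agree to within 1° and the jar stands in its nest. Next I'll look at the slot from above with the insertion orientation, then at the chip.

Run:
```python
from h import *
import pickle
robot.move_to([591,-115,185],down(np.radians(9.7)))
c=cam('wrist'); save(c,'w5',(220,100,420,250),4); pickle.dump(c,open('w5.pkl','wb')); print(sensors.observe()['t'],sensors.observe()['joint_positions'])
robot.move_to([502,-380,215],down(np.radians(2)))
c=cam('wrist'); save(c,'w6',(220,100,420,250),4); pickle.dump(c,open('w6.pkl','wb')); print(sensors.observe()['t'],sensors.observe()['joint_positions'])
```

```text
10.3333 [ 0.96246992  0.76393394 -1.21857119  1.70157318  0.75851331  1.23453625
 -0.27302881]
11.4667 [ 1.38242664  0.77056936 -1.22267488  1.60301565  0.74455606  1.30650321
  0.08297449]
```

View pics/w5.png

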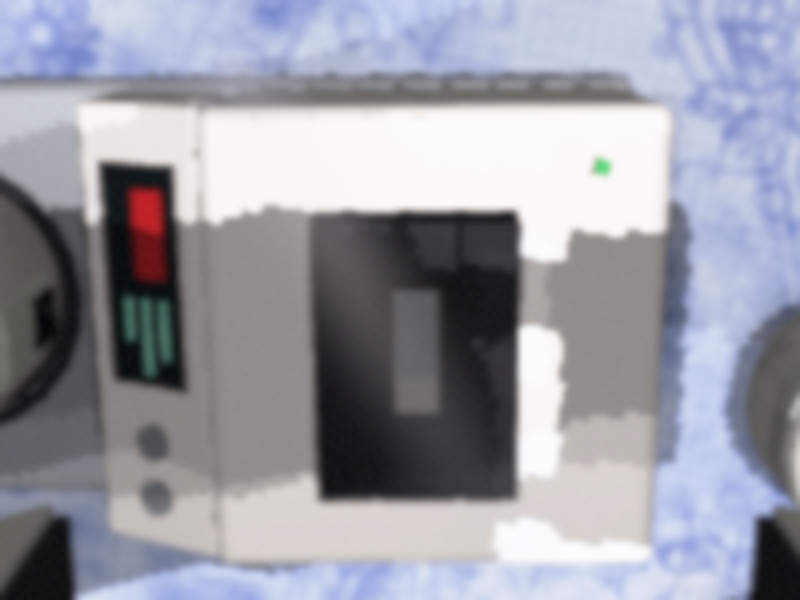

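View pics/w6.png

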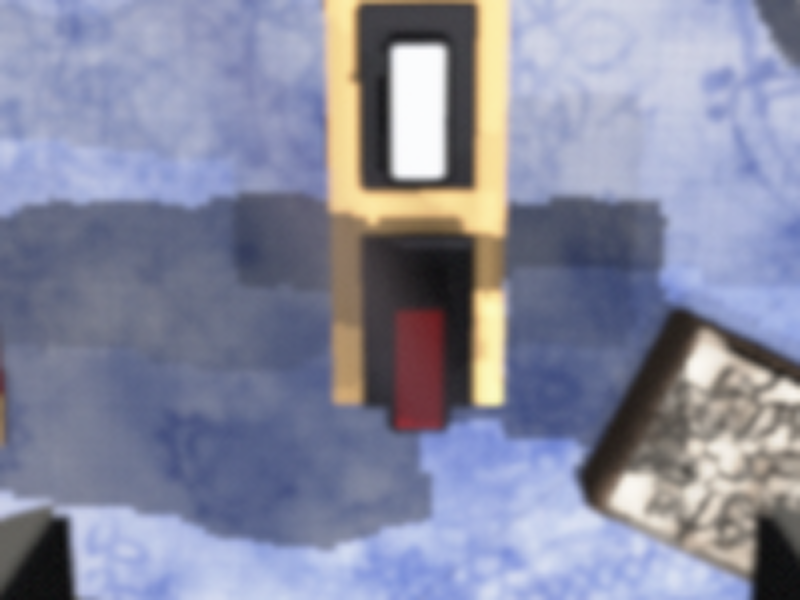

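Run:
```python
from h import *
import pickle
ang=lambda d: np.degrees(np.arctan2(d[1],d[0]))
def run(f):
    c=pickle.load(open(f,'rb')); return c,lambda x,y,z: onplane(c,220+(x-1.5)/4,100+(y-1.5)/4,z)
c,Z=run('w5.pkl'); print('cam',c['T'][:3,3])
tl,tr,bl,br=[Z(*p,80) for p in [(312,213),(518,213),(320,500),(517,498)]]
print('mouth c',(tl+tr+bl+br)/4,np.linalg.norm(tl-tr),np.linalg.norm(tl-bl),ang(tr-tl),ang(br-bl),ang(tl-bl)-90,ang(tr-br)-90)
print('plate z40',Z(416,352,40),'at z80',Z(416,352,80))
print('tower edges: seam',ang(Z(200,105,66)-Z(218,555,66))-90,'right',ang(Z(668,110,66)-Z(650,558,66))-90,'top',ang(Z(660,105,66)-Z(210,107,66)))
print('tower c', sum(Z(*p,66) for p in [(203,106),(668,104),(218,556),(650,558)])/4)
c,Z=run('w6.pkl')
P=[Z(*p,108) for p in [(395,309),(445,309),(395,430),(445,430)]]
print('red inlay',sum(P)/4,np.linalg.norm(P[0]-P[1]),np.linalg.norm(P[0]-P[2]),ang(P[1]-P[0]))
W=[Z(*p,108) for p in [(389,43),(448,43),(389,181),(448,181)]]; print('white',sum(W)/4,ang((sum(W)-sum(P)))-90)
print('rack sides',ang(Z(326,10,34)-Z(334,400,34))-90,ang(Z(509,10,34)-Z(505,400,34))-90)
t=cam('top'); save(t,'t6',(190,130,350,250),5)
for p in [P[0]*0+sum(P)/4]: print(proj(t,p))
```

```text
cam [577.51917082 -41.58669484 343.52172405]
mouth c [ 590.65561854 -114.04841851   80.        ] 42.266447871689245 63.10348758821667 9.662538207359495 10.29207047710286 10.0119052258067 10.755523165598646
plate z40 [ 592.09495149 -122.9477009    40.        ] at z80 [ 590.17406353 -112.22543628   80.        ]
tower edges: seam 9.379174120649807 right 10.458713300779024 top 9.910560001595949
tower c [ 594.56688609 -113.07916219   66.        ]
red inlay [ 504.28943806 -380.02843722  108.        ] 10.590571354933676 27.02464658318329 2.170162751675809
white [ 501.82053716 -325.72158558  108.        ] 2.6029913906185413
rack sides 2.347958738964195 2.7648803169621488
[329.71295277 215.63243301]
```

View pics/t6.png

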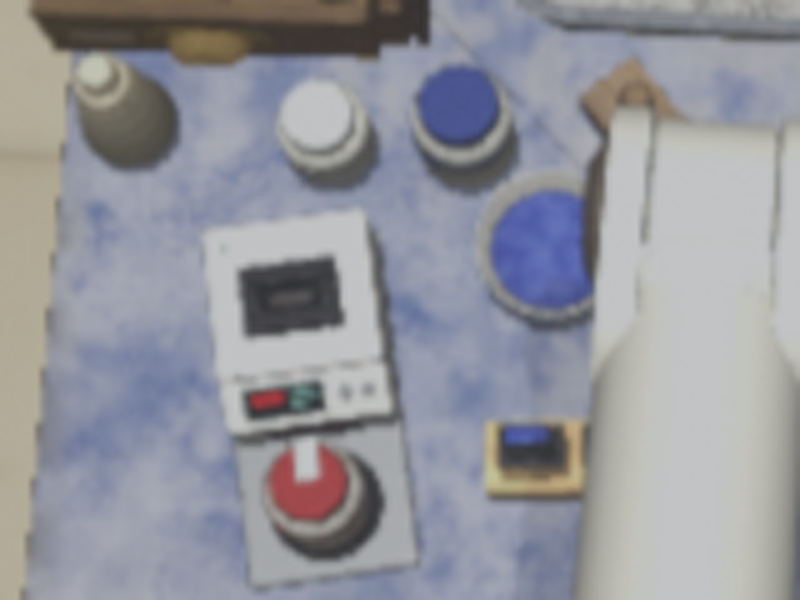

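The mouth centre is about (590.8,-114.8) with yaw 9.8°. The red chip's inlay is at (504.3,-380.0) with yaw 2.4°, and it is clearly the red one in the rack's outer slot. The top view also shows the seal now pointing at the head. I'll grasp the chip.

Run:
```python
from h import *
import pickle
robot.move_to([504.3,-380,150],down(np.radians(2.4)))
robot.move_l([504.3,-380,73.5],feed=100)
s=sensors.observe(); print(s['t'],s['tcp_pos'],s['ft_force'])
print(robot.grip(8)); s=sensors.observe(); print(s['t'],s['opening'],s['tcp_pos'],s['ft_force'])
robot.move_l([504.3,-380,190],feed=150)
s=sensors.observe(); print(s['t'],s['opening'],s['tcp_pos'],s['ft_force'])
c=cam('side'); save(c,'s7',(250,130,410,250),5); c=cam('wrist'); save(c,'w7')
```

```text
12.8 [ 504.87162372 -379.94746008   73.97056767] [ 0.05290722 -0.80602634  0.08448937]
False
13.9667 13.776311560180098 [ 504.32552719 -379.99485192   73.50006568] [ 0.14558842  0.06971102 -0.13433467]
14.8917 13.8090600792443 [ 503.52623875 -379.98381751  188.99934503] [-0.42818706  0.13912513 -1.06052029]
```

View pics/s7.png

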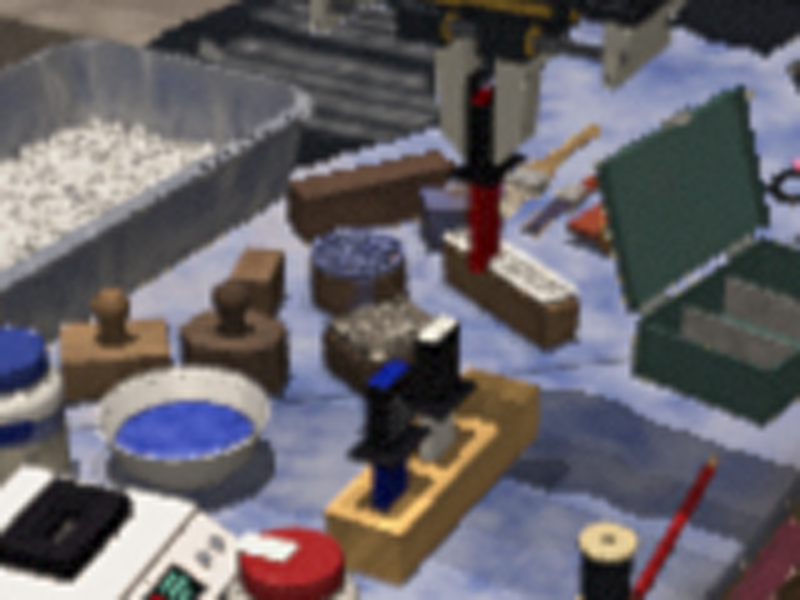

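View pics/w7.png

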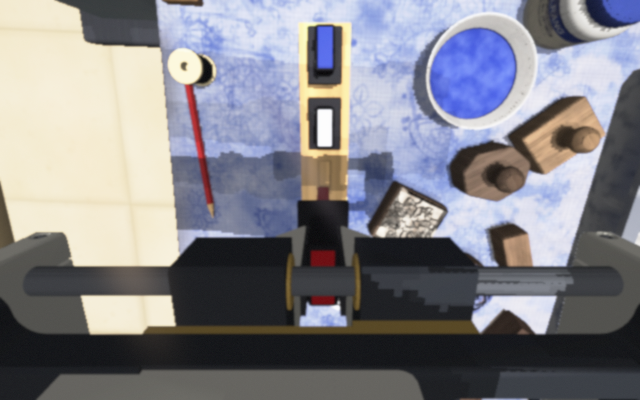

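The red chip is held upright, with the inlay at wrist (322,277), and the other two chips are still in the rack. Next I move over the slot and look.

Run:
```python
from h import *
robot.move_to([590.8,-114.8,190],down(np.radians(9.8)))
robot.move_l([590.8,-114.8,152],feed=100)
s=sensors.observe(); print(s['t'],s['opening'],s['tcp_pos'],s['ft_force'])
c=cam('wrist'); save(c,'w8',(220,150,420,300),4)
c=cam('side'); save(c,'s8',(210,150,330,270),5)
c=cam('top'); save(c,'t8',(190,130,350,250),5)
```

```text
16.6083 13.660642799469459 [ 590.46863182 -114.74456074  151.33677946] [-0.33356774  0.00861959  0.7983491 ]
```

View pics/w8.png

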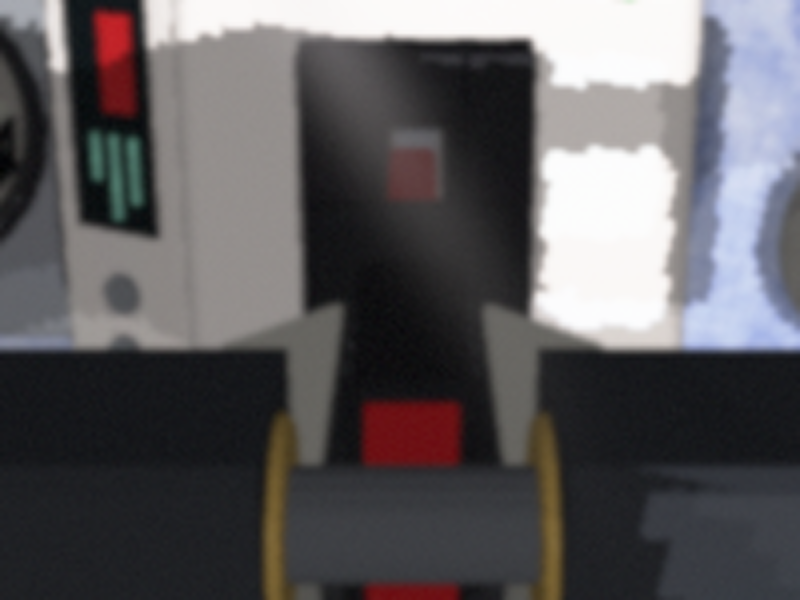

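View pics/s8.png

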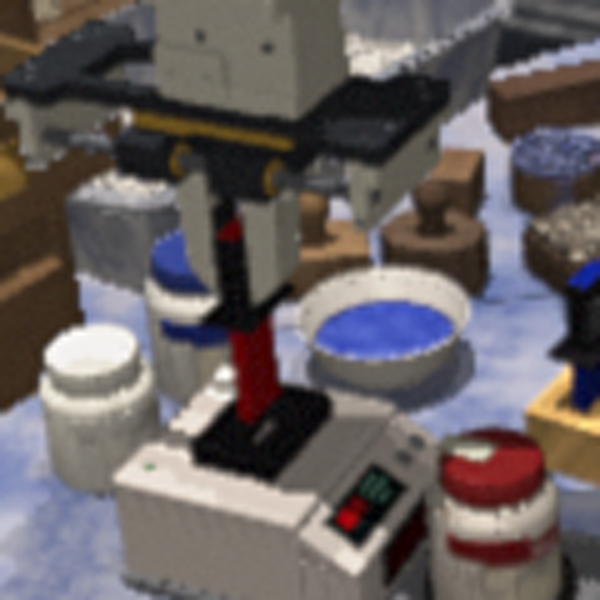

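The chip sits centred over the slot; in the wrist view the chip foot and the lift plate line up at (413,170). I'll lower it with force checks.

Run:
```python
from h import *
for z in (144,138,130,120,110):
    robot.move_l([590.9,-114.8,z],feed=40)
    s=sensors.observe(); f=s['ft_force']; print(round(s['t'],2),round(s['opening'],2),np.round(s['tcp_pos'],2),np.round(f,2),np.round(s['torque'],2))
    if np.linalg.norm(f)>8: break
```

```text
17.11 13.97 [ 590.67 -114.82  143.68] [ 1.18 -0.76  0.49] [ 0.02 -0.08  0.04]
17.41 14.05 [ 590.63 -114.8   137.62] [0.33 0.28 0.13] [-0.03 -0.17 -0.06]
17.76 14.05 [ 590.64 -114.79  129.59] [ 0.03  0.01 -0.78] [-0.03 -0.17  0.  ]
18.16 14.51 [ 590.67 -114.76  119.63] [ 0.44 -0.07  0.16] [ 0.02 -0.09 -0.01]
18.56 13.79 [ 590.68 -114.77  109.68] [ 0.12 -0.36 -0.85] [ 0.01 -0.14  0.07]
```

Run:
```python
from h import *
for z in (105,100,95,92,91,90,89.5,89,88.5,88,87.5):
    robot.move_l([590.9,-114.8,z],feed=20)
    robot.wait(0.15)
    s=sensors.observe(); f=s['ft_force']; print(round(s['t'],2),round(s['opening'],2),np.round(s['tcp_pos'],2),np.round(f,2))
    if f[2]>12: break
c=cam('side'); save(c,'s9',(210,150,330,270),5)
```

```text
19.11 13.79 [ 591.15 -114.77  105.34] [0.12 0.04 2.83]
19.66 13.84 [ 591.13 -114.79  100.16] [ 1.53 -0.45  4.11]
20.21 13.74 [ 591.11 -114.76   95.14] [ 0.69 -0.12  4.28]
20.66 13.62 [ 591.07 -114.79   92.1 ] [ 1.53 -0.07  2.92]
21.06 13.39 [ 591.06 -114.78   91.1 ] [ 2.01 -0.4   4.46]
21.46 13.96 [ 591.04 -114.8    90.08] [2.91 0.29 5.35]
21.86 14.0 [ 591.03 -114.8    89.56] [ 2.78 -0.26  5.33]
22.26 13.71 [ 591.06 -114.77   89.42] [2.17 0.17 7.64]
22.66 14.03 [ 591.07 -114.78   89.41] [ 1.32 -0.65 10.32]
23.06 14.0 [ 591.06 -114.8    89.37] [-0.83 -1.57 13.81]
```

View pics/s9.png

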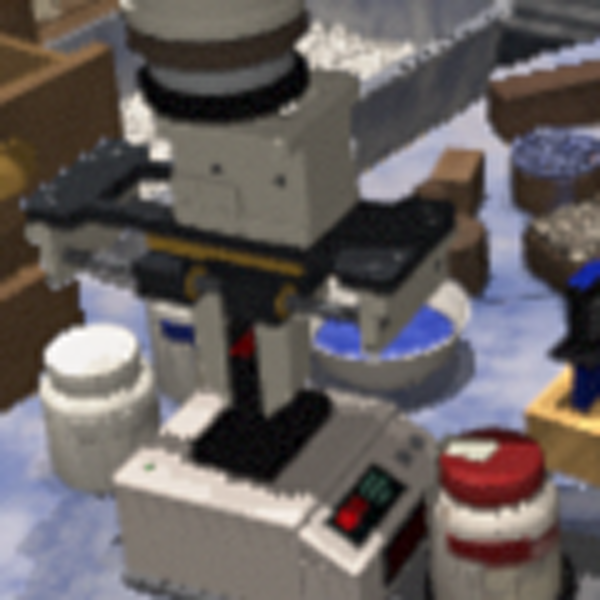

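The flange is seated: z stops at 89.4 while the force climbs. I'll ease the push slightly, do a last check and hand in.

Run:
```python
from h import *
robot.move_l([590.9,-114.8,88.4],feed=10); robot.wait(0.3)
for i in range(3):
    s=sensors.observe(); print(round(s['t'],2),s['opening'],np.round(s['tcp_pos'],2),np.round(s['ft_force'],2)); robot.wait(0.2)
c=cam('wrist'); save(c,'w9'); c=cam('top'); save(c,'t9',(190,130,350,250),5)
```

```text
23.66 13.908317940004862 [ 591.06 -114.77   89.4 ] [ 0.1  -0.27 11.35]
23.86 13.869727614674726 [ 591.07 -114.79   89.42] [ 0.63 -0.94 11.59]
24.06 13.958293664376553 [ 591.05 -114.8    89.39] [-0.48 -0.8  11.33]
```

View pics/w9.png

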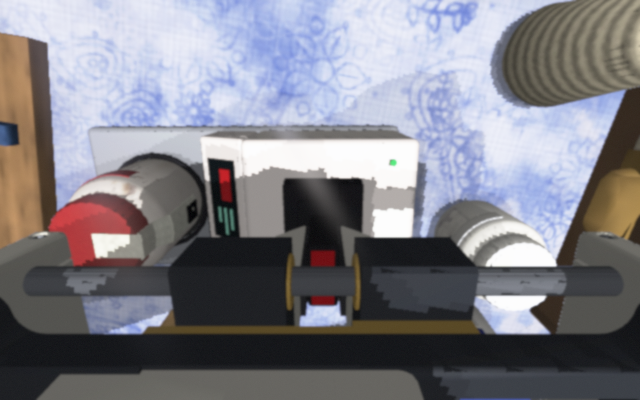

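View pics/t9.png

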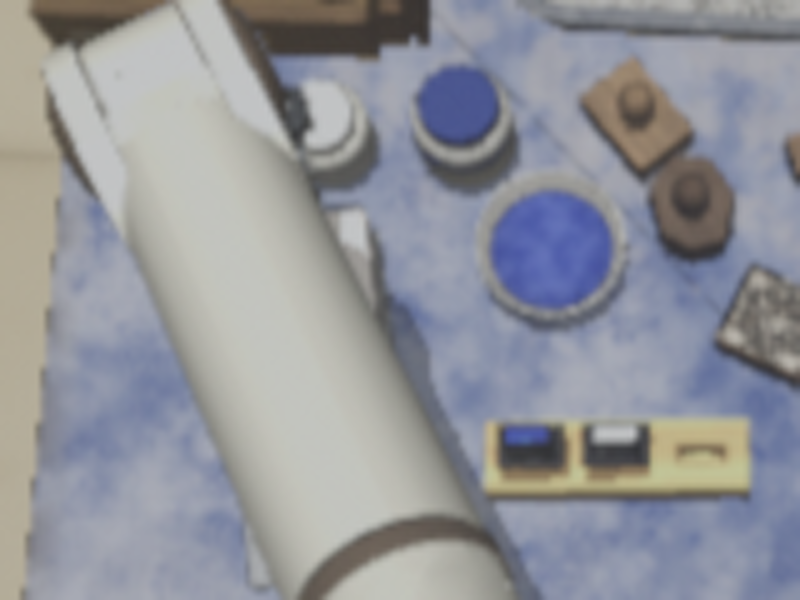

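The chip is held down in the slot at wrist (322,277). The jar's code faces the window at about (192,208), and the blue and white chips are untouched in the rack.

```bash
python3 -c "
from h import *
print(robot.hand_in()); print(sensors.observe()['t'])"
```

```text
the job is handed in; nothing more can be done
None
the job is handed in; nothing more can be done
```

The job is handed in. The red-lidded jar's code faces the scan window, and the red chip is still held pressed down in the slot.

- **Jar:** I gripped it by the lid, turned it about 128° in its nest and let go. Afterwards the seal's edges measured about 9.1° against the reader's yaw of about 9.7°, so it is square to within about 1°. A cruder check, lid centre to seal, gave 6.9°. I put that down to the 1 mm axis tolerance.
- **Chip:** The red chip went from the rack into the slot with almost no side force. The flange stopped at TCP height 89.4 mm (predicted 89.5) while the force rose. I handed in pressing with about 11.4 N, at about 24 s.
- **Other things:** The blue and white chips and the bystanders in the last views stood where they were.
- **One reading disagreed:** The gripper opening on the lid read about 55 mm rather than the expected 50 mm. The jar still turned with the fingers as planned.

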